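# Sort the bench things into the coloured trays

## Task

Tidy the dental bench: put the two small liquid bottles (black cap and white cap) in the blue tray, the grey dressing stone and the blue-lidded paste tin in the green tray, and the plaster model in the yellow tray, in either bay but only one thing to a bay. Each must rest flat on the floor of its bay, clear of the rim and divider tops, right way up (the stone lying flat), set down and not dropped. Do not tip a bottle over, and leave the red wax stick and the mixing cup where they are.

Things in the scene. Friction and masses are not known exactly. Their poses are not given: they have to be found in the camera images.
- stain_bottle_mid (a point): small white round bottle with a brown-red band and a black cap, loose, standing: body 30 mm diameter, 59 mm high, with cap (17 mm diameter) 70 mm. Point: on its axis, 35 mm above its underside; z is its upright axis.
- bond_bottle_mid (a point): small amber-orange round bottle with a white cap, loose, standing: body 26 mm diameter, 52 mm high, with cap (15 mm diameter) 63 mm. Point: on its axis, 31.5 mm above its underside; z is its upright axis.
- stone_mid (a point): plain grey dressing stone, a rectangular block 24 mm (its x) by 52 mm (its y) by 16 mm high, loose, lying flat, its x axis within 0.5 rad of world x. Point: its centre, 8 mm above its underside.
- paste_tin_mid (a point): flat round tin of polishing paste with a blue lid, closed, loose: 64 mm diameter (62 mm below the lid), 28 mm high; the lid is the top 12 mm. Point: its centre, 14 mm above its underside; z is its upright axis.
- model_mid (a point): cream plaster model of a dental arch, loose, teeth up: base 62 mm (its x) by 66 mm (its y), 20 mm high, teeth up to 28 mm; two faces of the base are flat and parallel, 62 mm apart: the long back face (60 mm, at +x) and the short front face (36 mm, at -x); the other sides taper; its x axis within 0.5 rad of world x. Point: centre of the base, 10 mm above the underside; z up.
- tray_blue: blue shallow two-bay sorting tray, fixed to the worktop; 118 mm (its x) by 172 mm (its y), yaw within 0.1 rad of world axes. Origin: centre of its underside; z up. Floor 3 mm thick, rim and the middle divider 9 mm high and 4 mm thick. The divider runs along x through the centre, so the two bays, each 110 mm (x) by 80 mm (y) inside, have their centres at y = +42 mm and y = -42 mm of the tray. Small 5 mm high label tabs stick out 11 mm from the +x (far) rim.
- tray_green: green shallow two-bay sorting tray, fixed to the worktop; 118 mm (its x) by 172 mm (its y), yaw within 0.1 rad of world axes. Origin: centre of its underside; z up. Floor 3 mm thick, rim and the middle divider 9 mm high and 4 mm thick. The divider runs along x through the centre, so the two bays, each 110 mm (x) by 80 mm (y) inside, have their centres at y = +42 mm and y = -42 mm of the tray. Small 5 mm high label tabs stick out 11 mm from the +x (far) rim.
- tray_yellow: yellow shallow two-bay sorting tray, fixed to the worktop; 118 mm (its x) by 172 mm (its y), yaw within 0.1 rad of world axes. Origin: centre of its underside; z up. Floor 3 mm thick, rim and the middle divider 9 mm high and 4 mm thick. The divider runs along x through the centre, so the two bays, each 110 mm (x) by 80 mm (y) inside, have their centres at y = +42 mm and y = -42 mm of the tray. Small 5 mm high label tabs stick out 11 mm from the +x (far) rim.
- wax_stick_mid (a point): red stick of modelling wax, loose, lying among the things: 16 mm (its x) by 70 mm (its y) by 12 mm high; stays where it lies. Point: its centre, 6 mm above its underside.
- cup_mid (a point): slate-blue rubber mixing cup standing behind the trays, loose: 68 mm rim diameter, 42 mm high; stays where it is. Point: on its axis, 21 mm above its underside.
Not all that is in view belongs to the job. Of the things that look like the part that bears paste_tin_mid, the middle-sized one is meant.

How it is judged:
By the outcome, as a careful person would: the job done as asked, in the order asked, and still so for the second after the job is handed in, with the robot touching nothing.
It also fails if it takes over 102 s, if anything falls off the work surface, if the arm or the gripper's body presses on something with over 40 N, if the wrist force passes 120 N, or if a joint passes its speed limit or range.

## Robot

A 6-joint arm with a two-finger parallel gripper is mounted at the origin on a cart in front of the work surface, level with it; the furniture and walls round the work are solid. World frame = base frame: x ahead of the robot, y to its left, z up, the work surface at z = 0. Lengths are in m, angles in degrees, forces in N, time in s.
With the tool pointing down it reaches from about 0.375 to 0.975 m from the base axis. Payload 3.8 kg.
Tool frame: the origin (TCP) lies between the finger pads; the fingertips stand 22 mm ahead of it and the grasp point (between the pads) lies 3 mm ahead of it; z points along the fingers, y is the line along which they close (so a half turn about z gives the same grasp; the last joint's range is limited). The gripper opens to 88 mm and grips with 3 to 60 N. Pads are 18 mm wide; open, the fingers measure 123 mm over their backs; the gripper's body (75 mm by 187 mm) begins 45 mm behind the grasp point.
Start: joints at [68.589, 15.12, 91.902, -0, 72.978, -2.114], TCP at [0.223, 0.637, 0.261] pointing down, gripper open.
Joint ranges: [-150.88, 150.88], [-54.13, 125.18], [17.81, 147.31], [-75.09, 255.09], [0, 152.58], [-146.25, 146.25]. Speed limits (degrees/s): [147.25, 147.25, 180, 180, 180, 180].

## Interface

Orientations are given as [roll, pitch, yaw] about the fixed x, y, z axes, in that order (R = Rz(yaw) Ry(pitch) Rx(roll)).
In Python, from cell import bot gives the robot as it stands.
- The arm moves only by the shell command python3 -m inch 'ROWS' [OPENING] [FORCE]. ROWS is a JSON object of lists of equal length, an entry for each row: "travel": the shift along the tool's x, y, z normalised to -1 to 1, where 1 is 60 cm, a list of three; "roll": the turn about the tool's z normalised to -1 to 1, where 1 is 5 degrees. A call has 1 to 12 rows; each row shifts and turns the commanded pose from where the row before left it, along the tool's axes as they then stand; what a row does not reach is not made up. A row lasts 1/8 s, in which the tool goes at most 62.5 mm and 10.7 degrees, less where a joint would pass 70% of its speed; a pose out of reach is approached as far as the arm can. A call with a number of a shift or a turn outside -1 to 1 is refused whole. A call with a gripper value outside its range is refused whole. OPENING is the opening, from 0 (shut) to 1 (fully open), set as the call begins (- or left out, the last holds). The fingers move at their own pace and stop on an object; FORCE is the grip in N (left out, the last holds). Time passes only in rows, so rows that do not move let the fingers close. It gives the time, the measured TCP pose, the force, the opening and the grip force at its end, in the units of the state.
- bot.get_state(): the state, without advancing time (a new reading comes with each control period).
- bot.camera(name): name is "scene" or "top"; returns a dict with "img" (420x560x3 uint8, red, green, blue), "fovy" (degrees; the focal length in pixels is half the picture's height over the tangent of half this angle, whatever the lens; pixels are square), "cx", "cy" (the principal point, pixels), "D" ([k1, k2, p1, p2, k3] as OpenCV has them; the pictures are not rectified), "R" (3x3) and "t" (3): a world point X has camera coordinates R X + t. Camera axes: x right, y down, z forward; pixel columns grow to the right and rows downward; lengths in m; the calibration is good to about 2 mm. A picture is of the moment at which its call begins. There is no depth.
- bot.sign_off(): hands the job in; it is judged then, once.
The state is a dict: "t": time; "q": joint angles; "joint_vel": joint speeds; "joint_torque": joint torques, N m; "tcp_pos": TCP position; "tcp_rot": TCP orientation; "ft_force": force on the tool from outside, world axes, zero at the start; "wrist_torque": the same for the moment, N m; "grip_width": finger opening in m; "grasp_force": force on a finger pad.
Only numpy, scipy, OpenCV 4.12 (cv2) and the standard library are available. Lean on these libraries where they do the work, as an engineer would, in place of code of your own. Each camera call takes 0.05 s, during which the arm holds its last target. There are 200 camera calls.

## Working session

There is one attempt and no reset: what is moved stays moved. The work goes in short steps, Python scripts to look and compute and a shell command to move; the robot and the scene stay as the last step left them, time stands still between calls to the robot, and variables do not carry over. Pictures are saved under pics/ and viewed, at most 14 in all, crops included, and the job is handed in when it is done.

```bash
mkdir -p pics; ls; python3 - <<'E'
from cell import bot
import cv2
for n in("scene","top"):
    c=bot.camera(n); cv2.imwrite(f"pics/{n}0.png",cv2.cvtColor(c["img"],cv2.COLOR_RGB2BGR))
    print(n,c["fovy"],c["cx"],c["cy"],c["D"],c["R"],c["t"])
s=bot.get_state(); print(s)
E
```

```text
pics
scene 42.77737068930095 272.4561810840388 211.59088528357213 [0.04828613 0.         0.         0.         0.        ] [[ 5.73215524e-01 -8.19404463e-01 -5.38756810e-04]
 [-6.13024033e-01 -4.28405342e-01 -6.63830097e-01]
 [ 5.43714538e-01  3.80847988e-01 -7.47883221e-01]] [-0.3809829   0.32492117  1.10912487]
top 48.356852075910865 273.19419341075326 220.03172440515362 [-0.06094506  0.          0.          0.          0.        ] [[ 0.02631665 -0.99935418  0.02446764]
 [-0.99917713 -0.02705188 -0.0302202 ]
 [ 0.03086257 -0.02365221 -0.99924375]] [-0.10991231  0.52775504  1.1313981 ]
{'t': 0.1, 'q': array([ 6.85867052e+01,  1.51629851e+01,  9.19736906e+01, -2.70206595e-03,
        7.29783418e+01, -2.11356355e+00]), 'joint_vel': array([-0.0706377 , -0.02936786, -0.21785969,  0.09005341,  0.0549449 ,
        0.02182158]), 'joint_torque': array([-7.35629328e-04, -5.03626227e+01, -3.58070362e+01,  7.29691191e-02,
        2.34635978e-02, -4.31285548e-05]), 'tcp_pos': array([0.22288047, 0.63649823, 0.25953185]), 'tcp_rot': array([-1.79884966e+02, -1.66152322e-03,  1.60701061e+02]), 'ft_force': array([-0.1898642 ,  0.05248797, -0.40824931]), 'wrist_torque': array([-0.01843019,  0.04766346, -0.02459171]), 'grasp_force': 0.0, 'grip_width': 0.08811614075115709}
```

View pics/scene0.png

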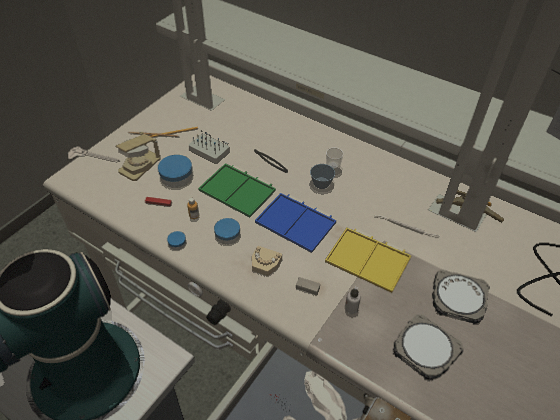

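View pics/top0.png

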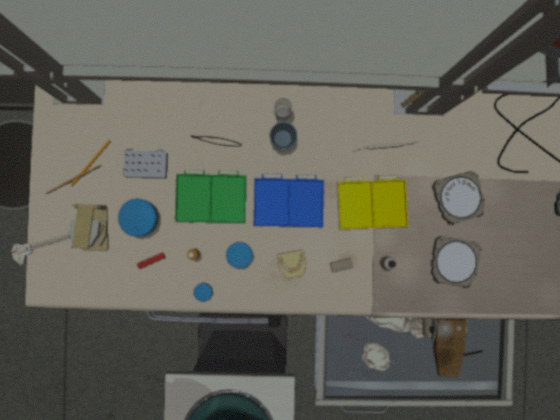

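The scene view shows three trays in a row: green (237,190), blue (296,222) and yellow (368,258). In the top view the items are amber bottle (194,254), tin candidates (138,217), (239,255) and (203,292), model (291,263), stone (341,265), stain bottle (389,264), wax (151,261) and cup (283,136). The tin at (239,255) is the middle-sized one. Next I'll zoom in and segment.

```bash
cat > h.py <<'E'
import numpy as np, cv2
from cell import bot
def K(c):
    f=210/np.tan(np.radians(c["fovy"]/2)); return np.array([[f,0,c["cx"]],[0,f,c["cy"]],[0,0,1]])
def back(c,uv,z):
    uv=np.array(uv,float).reshape(-1,1,2); n=cv2.undistortPoints(uv,K(c),np.array(c["D"]))[:,0]
    d=np.c_[n,np.ones(len(n))]@c["R"]; o=-c["R"].T@c["t"]
    return (o+d*((z-o[2])/d[:,2])[:,None])[:,:2]
def proj(c,X):
    return cv2.projectPoints(np.array(X,float).reshape(-1,3),cv2.Rodrigues(np.array(c["R"]))[0],np.array(c["t"]),K(c),np.array(c["D"]))[0][:,0]
def save(c,box,k,name):
    u0,v0,u1,v1=box; im=cv2.cvtColor(c["img"],cv2.COLOR_RGB2BGR)[v0:v1,u0:u1]
    cv2.imwrite(f"pics/{name}.png",cv2.resize(im,None,fx=k,fy=k,interpolation=cv2.INTER_CUBIC))
E
python3 - <<'E'
from h import *
c=bot.camera("top"); save(c,(130,170,410,310),2.85,"topz")
hsv=cv2.cvtColor(c["img"],cv2.COLOR_RGB2HSV)
def comps(lo,hi,name,box=(130,165,415,305),mn=40):
    m=cv2.inRange(hsv,np.array(lo),np.array(hi)); k=np.zeros_like(m); k[box[1]:box[3],box[0]:box[2]]=255; m&=k
    n,l,st,ce=cv2.connectedComponentsWithStats(m)
    for i in range(1,n):
        if st[i,4]>=mn:
            p=np.argwhere(l==i)[:,::-1].astype(np.float32)
            r=cv2.minAreaRect(p); print(name,st[i,4],ce[i].round(1),np.round(r[0],1),np.round(r[1],1),round(r[2],1),"world z0",back(c,ce[i],0.0).round(4))
comps((50,120,50),(75,255,255),"green")
comps((95,120,40),(125,255,255),"blue")
comps((25,150,80),(35,255,255),"yellow")
comps((0,150,60),(6,255,255),"red")
comps((8,130,40),(20,255,255),"amber",mn=10)
for u,v in((389,264),(341,265),(291,263),(194,254),(330,280)): print(hsv[v,u])
E
```

```text
green 3160 [210. 198.] [210.  197.5] [47. 68.] 90.0 world z0 [[0.5807 0.0606]]
blue 3229 [288.3 202.2] [288. 202.] [48. 68.] 90.0 world z0 [[ 0.5756 -0.132 ]]
blue 824 [141.3 217.3] [143. 217.] [36. 26.] 90.0 world z0 [[0.5287 0.2278]]
blue 498 [238.8 254.8] [239. 255.] [24. 24.] 90.0 world z0 [[ 0.4432 -0.0141]]
blue 236 [202.5 291.9] [202.5 292. ] [16. 17.] 90.0 world z0 [[0.3503 0.0722]]
yellow 3190 [372.4 203.9] [372.3 202.9] [49.2 68. ] 87.4 world z0 [[ 0.5775 -0.341 ]]
red 112 [150.4 260.4] [150.4 260.3] [ 4.3 26.5] 66.8 world z0 [[0.4239 0.202 ]]
amber 39 [194.1 253.2] [193.4 253.4] [9.4 7.5] 56.3 world z0 [[0.4444 0.0956]]
[26 41 50]
[ 18  41 106]
[ 26  78 140]
[ 15  96 106]
[ 19  32 135]
```

View pics/topz.png

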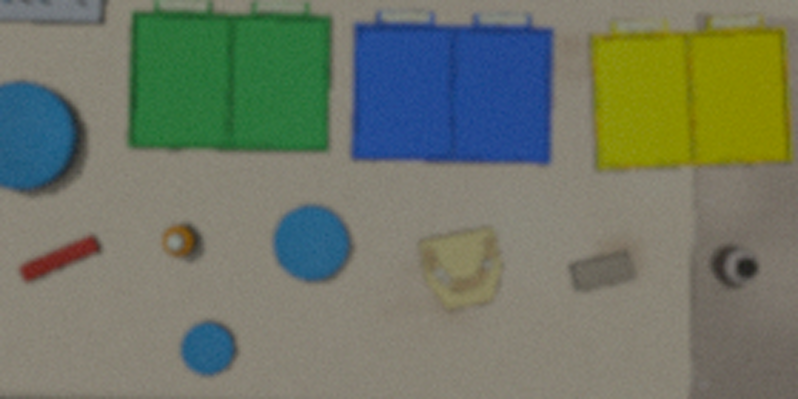

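The zoom shows the black cap at (746,268) and the white cap at (176,242). The stone corners are (570,264), (626,250), (636,274) and (579,291). The model's back-edge corners are (419,241) and (494,228), and its front corners are (452,310) and (492,300). Now I'll convert these and cross-check by projecting into the scene view.

```bash
cat > m.py <<'E'
from h import *
c=bot.camera("top"); s=bot.camera("scene")
g=lambda p:np.array(p,float)/2.85+[130,170]
B=lambda p,z:back(c,g(p),z)
def rect(X,n): print(n,X.round(4).tolist(),"c",X.mean(0).round(4))
caps={"stain":(B((746,268),.070)[0],.07),"bond":(B((176,242),.063)[0],.063)}
tin=back(c,(238.8,254.8),.028)[0]
st=B([(570,264),(626,250),(636,274),(579,291)],.012); rect(st,"stone")
d=(st[0]+st[3]-st[1]-st[2]); print("stone yaw of y axis-90:",np.degrees(np.arctan2(d[1],d[0]))-90)
mo=B([(419,241),(494,228),(492,300),(452,310)],.018); rect(mo,"model")
d=mo[0]-mo[1]; print("model yaw",np.degrees(np.arctan2(d[1],d[0]))-90, np.linalg.norm(d))
d=mo[2]-mo[3]; print("front",np.degrees(np.arctan2(-d[1],-d[0]))-90,np.linalg.norm(d),"c",(mo[0]+mo[1]+mo[2]+mo[3])/4)
print(caps,tin)
for n,q in dict(green=[(135,13),(331,16),(329,150),(130,147)],blue=[(356,24),(552,29),(550,162),(353,160)],yellow=[(592,37),(783,31),(790,161),(598,169)]).items():
    X=B(q,.009); rect(X,n); d=X[0]+X[3]-X[1]-X[2]; print(" yaw",np.degrees(np.arctan2(d[1],d[0]))-90)
P=[(*caps["stain"][0],.07),(*caps["bond"][0],.063),(*tin,.028),(*st.mean(0),.016),(*((mo[0]+mo[1]+mo[2]+mo[3])/4),.02)]+[(*p,.018) for p in mo]
uv=proj(s,P); print(uv.round(1).tolist())
u0,v0,k=150,170,3; save(s,(150,170,400,330),3,"scz"); im=cv2.imread("pics/scz.png")
for u,v in uv: cv2.drawMarker(im,(int((u-u0)*k+1),int((v-v0)*k+1)),(0,0,255),cv2.MARKER_CROSS,9,1)
cv2.imwrite("pics/scz.png",im)
E
python3 m.py
```

```text
stone [[0.4303, -0.2369], [0.4434, -0.2848], [0.4231, -0.2939], [0.4075, -0.2452]] c [ 0.4261 -0.2652]
stone yaw of y axis-90: 16.548857138935333
model [[0.447, -0.107], [0.4597, -0.1704], [0.3986, -0.1703], [0.3893, -0.1365]] c [ 0.4237 -0.1461]
model yaw 11.248062919150598 0.06466718103322815
front 15.340585622259354 0.03499942361592385 c [ 0.42366083 -0.14606024]
{'stain': (array([ 0.43367884, -0.3729459 ]), 0.07), 'bond': (array([0.44302124, 0.09179358]), 0.063)} [ 0.4445671  -0.01531016]
green [[0.6352, 0.1411], [0.6373, -0.0268], [0.5223, -0.0283], [0.5203, 0.1415]] c [0.5788 0.0569]
 yaw 0.6997370874038609
blue [[0.6311, -0.0484], [0.6317, -0.2172], [0.5171, -0.218], [0.5144, -0.0491]] c [ 0.5736 -0.1332]
 yaw 0.5884435373575201
yellow [[0.6259, -0.252], [0.6363, -0.4189], [0.5235, -0.4269], [0.5122, -0.2596]] c [ 0.5745 -0.3393]
 yaw 3.7163634425864984
[[353.3, 292.1], [191.3, 200.4], [226.4, 227.9], [307.7, 284.5], [264.7, 260.0], [257.1, 246.6], [281.7, 255.2], [266.9, 272.5], [252.8, 268.3]]
```

View pics/scz.png

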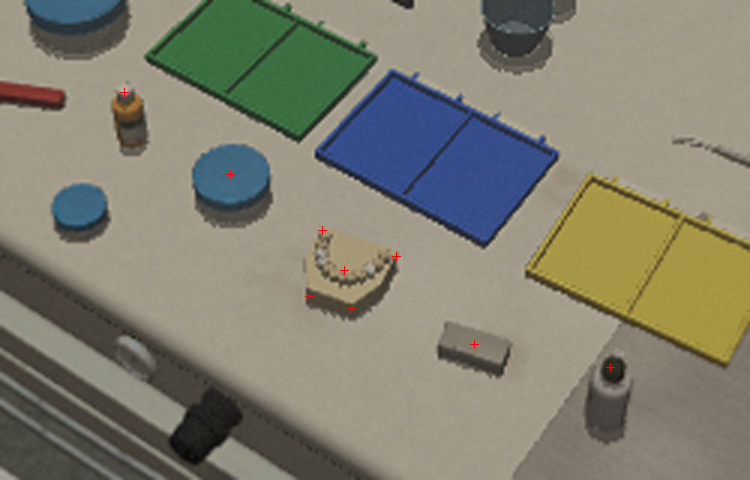

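The overlay lines up on the tin, stone, model and bond cap. The stain cap's top appears near (613,359) in the crop, slightly above my mark, so I'll refine that one. I'll also add a delta helper and start turning the tool.

```bash
cat > go.py <<'E'
# python3 go.py x y z [yaw]: travel (units of 60cm) in tool axes after turning to yaw, and roll units (5deg)
import sys,numpy as np
from cell import bot
from scipy.spatial.transform import Rotation as R
s=bot.get_state(); a=[float(v) for v in sys.argv[1:]]
yaw=a[3] if len(a)>3 else s["tcp_rot"][2]
Rt=R.from_euler("xyz",[180,0,yaw],degrees=True).as_matrix()
print("travel",(Rt.T@(np.array(a[:3])-s["tcp_pos"])/.6).round(4),"roll units",round((s["tcp_rot"][2]-yaw)/5,2),"t",s["t"],"q6",s["q"][5].round(1))
E
python3 - <<'E'
from h import *
s=bot.camera("scene")
g=lambda p:np.array(p,float)/3+[150,170]
print(back(s,g((613,359)),.07),back(s,g((124,90)),.063),back(s,g((476,341)),.016),back(s,g((231,174)),.028))
c=bot.camera("top"); print(back(c,np.array((738,266))/2.85+[130,170],.04))
E
python3 -m inch '{"travel":[[0,0,0],[0,0,0],[0,0,0],[0,0,0],[0,0,0],[0,0,0],[0,0,0],[0,0,0],[0,0,0],[0,0,0],[0,0,0],[0,0,0]],"roll":[1,1,1,1,1,1,1,1,1,1,1,1]}' 1 20
python3 go.py 0.438 -0.374 0.15 90
```

```text
[[ 0.44030568 -0.37169965]] [[0.44419972 0.0926807 ]] [[ 0.42924688 -0.2658889 ]] [[ 0.44522719 -0.01658177]]
[[ 0.4334925  -0.37455667]]
t: 1.85
tcp_pos: [0.2231, 0.637, 0.2607]
tcp_rot: [180.0, 0.0, 100.5]
ft_force: [0.3, 0.2, -0.0]
grip_width: 0.0884
grasp_force: 0.0
travel [-1.6851  0.3582  0.1845] roll units 2.11 t 1.85 q6 58.1
```

```bash
python3 -m inch '{"travel":[[0,0,0],[0,0,0],[0,0,0],[-0.1,0.04,0.02],[-0.1,0.04,0.02],[-0.1,0.04,0.02],[-0.1,0.04,0.02],[-0.1,0.04,0.02],[-0.1,0.04,0.02],[-0.1,0.04,0.02],[-0.1,0.04,0.02],[-0.1,0.04,0.02]],"roll":[1,1,0.1,0,0,0,0,0,0,0,0,0]}' 0.65
python3 go.py 0.4436 0.0922 0.036 90
```

```text
t: 3.35
tcp_pos: [0.431, 0.1225, 0.1582]
tcp_rot: [179.9, -0.0, 90.3]
ft_force: [0.5, 0.5, 0.7]
grip_width: 0.0572
grasp_force: 0.0
travel [-0.0505  0.021   0.2037] roll units 0.06 t 3.35 q6 12.4
```

```bash
python3 -m inch '{"travel":[[-0.008,0.008,0],[0,0,0.05],[0,0,0.05],[0,0,0],[0,0,0]],"roll":[0,0,0,0,0]}' 0.65
python3 go.py 0.4436 0.0922 0.036 90
```

```text
t: 3.98
tcp_pos: [0.4357, 0.1204, 0.099]
tcp_rot: [179.9, -0.0, 90.3]
ft_force: [0.4, -0.8, 0.1]
grip_width: 0.0572
grasp_force: 0.0
travel [-0.047   0.0132  0.105 ] roll units 0.06 t 3.975 q6 12.0
```

```bash
python3 -m inch '{"travel":[[-0.024,0.007,0],[-0.023,0.006,0],[0,0,0.03],[0,0,0.03],[0,0,0.03],[0,0,0.015],[0,0,0]],"roll":[0,0,0,0,0,0,0]}' 0.65
python3 go.py 0.4436 0.0922 0.036 90
python3 - <<'E'
from h import *
c=bot.camera("scene"); save(c,(130,130,330,280),4,"bond")
E
```

```text
t: 4.85
tcp_pos: [0.4429, 0.0908, 0.0348]
tcp_rot: [-179.9, 0.0, 90.2]
ft_force: [0.3, -1.2, -0.2]
grip_width: 0.0572
grasp_force: 0.0
travel [ 0.0024  0.0012 -0.002 ] roll units 0.03 t 4.85 q6 8.3
```

View pics/bond.png

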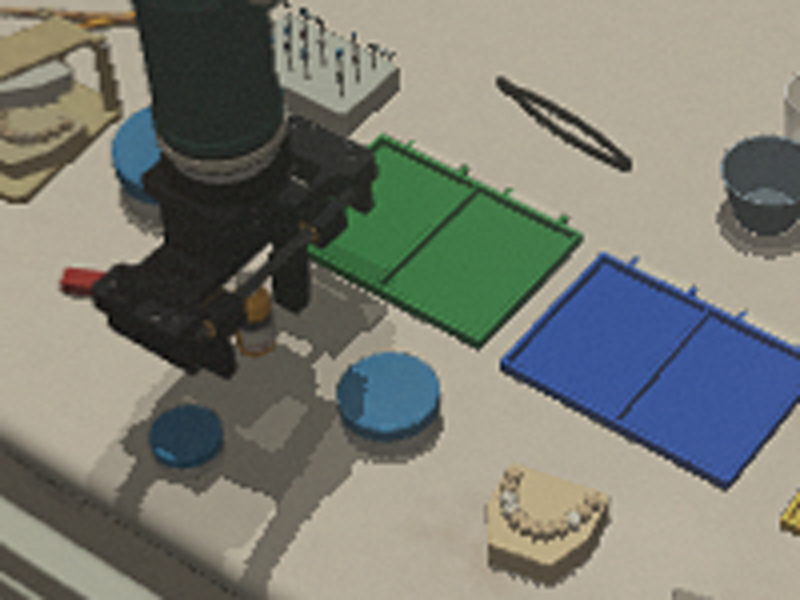

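The bond bottle stands between the open fingers at about (257,320), so I'll close on it.

```bash
python3 -m inch '{"travel":[[0,0,0],[0,0,0],[0,0,0],[0,0,0],[0,0,0],[0,0,0],[0,0,-0.02],[0,0,-0.04],[0,0,-0.06],[0,0,0]],"roll":[0,0,0,0,0,0,0,0,0,0]}' 0 12
python3 go.py 0.573 -0.091 0.110 90
```

```text
t: 6.15
tcp_pos: [0.4455, 0.0917, 0.1103]
tcp_rot: [179.6, -0.1, 90.2]
ft_force: [0.1, 1.4, -0.2]
grip_width: 0.0253
grasp_force: 12.0
travel [-0.3046  0.2124  0.0005] roll units 0.04 t 6.15 q6 8.3
```

```bash
python3 -m inch '{"travel":[[-0.03,0.02,0],[-0.05,0.035,0],[-0.05,0.035,0],[-0.05,0.035,0],[-0.05,0.035,0],[-0.045,0.032,0],[-0.03,0.02,0],[0,0,0],[0,0,0]],"roll":[0,0,0,0,0,0,0,0,0]}'
python3 go.py 0.573 -0.091 0.039 90
```

```text
t: 7.28
tcp_pos: [0.5698, -0.0904, 0.1064]
tcp_rot: [-179.9, -0.0, 90.2]
ft_force: [-0.1, 1.0, -0.1]
grip_width: 0.0257
grasp_force: 12.0
travel [-0.001   0.0054  0.1123] roll units 0.04 t 7.275 q6 -11.7
```

```bash
python3 -m inch '{"travel":[[0,0.005,0.03],[0,0,0.03],[0,0,0.03],[0,0,0.013],[0,0,0.005],[0,0,0],[0,0,0]],"roll":[0,0,0,0,0,0,0]}'
python3 go.py 0.573 -0.091 0.0378 90
```

```text
t: 8.15
tcp_pos: [0.5745, -0.0914, 0.0429]
tcp_rot: [179.9, 0.0, 90.2]
ft_force: [-0.6, -0.3, -0.0]
grip_width: 0.0254
grasp_force: 12.0
travel [ 0.0006 -0.0024  0.0085] roll units 0.04 t 8.15 q6 -11.7
```

```bash
python3 -m inch '{"travel":[[0,0,0.003],[0,0,0.002],[0,0,0.001],[0,0,0],[0,0,0]],"roll":[0,0,0,0,0]}'
python3 go.py 0.573 -0.091 0.0378 90
```

```text
t: 8.78
tcp_pos: [0.5739, -0.0912, 0.0386]
tcp_rot: [180.0, 0.0, 90.2]
ft_force: [-0.6, -0.2, -0.7]
grip_width: 0.0255
grasp_force: 12.0
travel [ 0.0003 -0.0014  0.0014] roll units 0.04 t 8.775 q6 -11.7
```

```bash
python3 -m inch '{"travel":[[0,0,0.001],[0,0,0.001],[0,0,0],[0,0,0]],"roll":[0,0,0,0]}'
python3 -c "
from cell import bot
for i in range(3):
  bot.camera('top'); s=bot.get_state(); print(s['tcp_pos'].round(4),s['ft_force'].round(1))"
```

```text
t: 9.28
tcp_pos: [0.574, -0.0912, 0.0383]
tcp_rot: [180.0, 0.0, 90.2]
ft_force: [-2.0, 1.2, 5.9]
grip_width: 0.0255
grasp_force: 12.0
[ 0.574  -0.0912  0.0383] [-3.  -0.1  5.8]
[ 0.574  -0.0912  0.0383] [-2.2  1.2  6. ]
[ 0.5739 -0.0912  0.0383] [-2.5  0.9  5.3]
```

Floor contact felt (about 6 N). Release and retract, then on to the stain bottle.

```bash
python3 -m inch '{"travel":[[0,0,0],[0,0,0],[0,0,0],[0,0,0],[0,0,-0.03],[0,0,-0.06],[0,0,-0.07],[0,0,0],[0,0,0]],"roll":[0,0,0,0,0,0,0,0,0]}' 0.65
python3 go.py 0.437 -0.373 0.120 90
python3 - <<'E'
from h import *
c=bot.camera("scene"); save(c,(200,130,400,280),3,"bond2")
E
```

```text
t: 10.55
tcp_pos: [0.5739, -0.0912, 0.1341]
tcp_rot: [180.0, 0.0, 90.2]
ft_force: [0.6, 0.2, 0.4]
grip_width: 0.0575
grasp_force: 0.0
travel [-0.4697 -0.2281  0.0234] roll units 0.04 t 10.55 q6 -11.7
```

View pics/bond2.png

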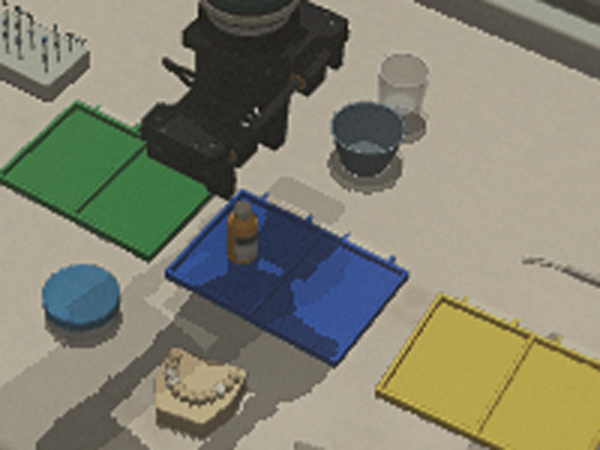

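The bond bottle stands in the +y blue bay at (243,235). Moving on to the stain bottle.

```bash
python3 -m inch '{"travel":[[-0.05,-0.025,0],[-0.05,-0.025,0],[-0.05,-0.025,0],[-0.05,-0.025,0],[-0.05,-0.025,0],[-0.05,-0.025,0],[-0.05,-0.025,0],[-0.05,-0.025,0],[-0.05,-0.02,0],[-0.02,-0.008,0],[0,0,0],[0,0,0]],"roll":[0,0,0,0,0,0,0,0,0,0,0,0]}'
python3 go.py 0.437 -0.373 0.040 90
```

```text
t: 12.1
tcp_pos: [0.4381, -0.3726, 0.1329]
tcp_rot: [-180.0, -0.1, 90.2]
ft_force: [-0.5, -0.7, -0.0]
grip_width: 0.0573
grasp_force: 0.0
travel [-0.0007 -0.0019  0.1548] roll units 0.05 t 12.1 q6 -43.1
```

```bash
python3 -m inch '{"travel":[[0,0,0.04],[0,0,0.04],[0,0,0.04],[0,0,0.025],[0,0,0.01],[0,0,0],[0,0,0]],"roll":[0,0,0,0,0,0,0]}'
python3 -m inch '{"travel":[[0,0,0],[0,0,0],[0,0,0],[0,0,0],[0,0,0],[0,0,0]],"roll":[0,0,0,0,0,0]}' 0 12
python3 go.py 0.573 -0.175 0.110 90
```

```text
t: 12.98
tcp_pos: [0.4387, -0.3742, 0.0414]
tcp_rot: [179.9, 0.1, 90.2]
ft_force: [0.7, 0.2, -0.4]
grip_width: 0.0572
grasp_force: 0.0
t: 13.72
tcp_pos: [0.4381, -0.3738, 0.0407]
tcp_rot: [180.0, 0.0, 90.2]
ft_force: [-1.4, 0.3, 2.6]
grip_width: 0.0293
grasp_force: 12.0
travel [ 0.3313  0.2248 -0.1156] roll units 0.04 t 13.725 q6 -43.1
```

```bash
python3 -m inch '{"travel":[[0,0,-0.03],[0,0,-0.05],[0,0,-0.04],[0.05,0.034,0],[0.05,0.034,0],[0.05,0.034,0],[0.05,0.034,0],[0.05,0.034,0],[0.05,0.034,0],[0.03,0.02,0],[0,0,0],[0,0,0]],"roll":[0,0,0,0,0,0,0,0,0,0,0,0]}'
python3 go.py 0.573 -0.175 0.046 90
```

```text
t: 15.22
tcp_pos: [0.5712, -0.1758, 0.1125]
tcp_rot: [-180.0, 0.0, 90.2]
ft_force: [0.8, -0.6, 0.4]
grip_width: 0.0298
grasp_force: 12.0
travel [0.0014 0.0029 0.1108] roll units 0.04 t 15.225 q6 -19.7
```

```bash
python3 -m inch '{"travel":[[0.001,0.002,0.03],[0,0,0.03],[0,0,0.03],[0,0,0.015],[0,0,0.004],[0,0,0],[0,0,0.001],[0,0,0.001],[0,0,0],[0,0,0]],"roll":[0,0,0,0,0,0,0,0,0,0]}'
python3 go.py 0.573 -0.175 0.0437 90
```

```text
t: 16.48
tcp_pos: [0.573, -0.1746, 0.046]
tcp_rot: [180.0, 0.0, 90.2]
ft_force: [-0.0, -0.1, -0.4]
grip_width: 0.0293
grasp_force: 12.0
travel [-0.0006 -0.      0.0038] roll units 0.04 t 16.475 q6 -19.5
```

```bash
python3 -m inch '{"travel":[[0,0,0.0015],[0,0,0.0015],[0,0,0.001],[0,0,0],[0,0,0]],"roll":[0,0,0,0,0]}'
```

```text
t: 17.1
tcp_pos: [0.5729, -0.1746, 0.0437]
tcp_rot: [-180.0, -0.0, 90.2]
ft_force: [-2.0, 0.7, 4.2]
grip_width: 0.0297
grasp_force: 12.0
```

```bash
python3 -m inch '{"travel":[[0,0,0],[0,0,0],[0,0,0],[0,0,0],[0,0,-0.03],[0,0,-0.06],[0,0,-0.06],[0,0,0],[0,0,0],[0,0,0],[0,0,0]],"roll":[0,0,0,0,0,0,-0.3,-1,-1,-1,0]}' 0.65
python3 go.py 0.4275 -0.2655 0.060 106.5
```

```text
t: 18.48
tcp_pos: [0.5734, -0.1747, 0.1348]
tcp_rot: [179.9, 0.1, 106.6]
ft_force: [-1.1, 0.1, -0.8]
grip_width: 0.0573
grasp_force: 0.0
travel [-0.076  -0.2761  0.1247] roll units 0.03 t 18.475 q6 -36.0
```

```bash
python3 -m inch '{"travel":[[-0.012,-0.045,0],[-0.012,-0.045,0],[-0.013,-0.046,0],[-0.013,-0.047,0],[-0.013,-0.047,0.02],[-0.013,-0.046,0.05],[0,0,0.05],[0,0,0],[0,0,0]],"roll":[0,0,0,0,0,0,0,0,0]}'
python3 go.py 0.4275 -0.2655 0.025 106.5
python3 - <<'E'
from h import *
c=bot.camera("scene"); save(c,(230,190,430,340),3,"stone")
E
```

```text
t: 19.6
tcp_pos: [0.4284, -0.2663, 0.0626]
tcp_rot: [179.9, 0.1, 106.7]
ft_force: [-0.5, 0.2, 0.2]
grip_width: 0.0572
grasp_force: 0.0
travel [ 0.0017 -0.001   0.0627] roll units 0.04 t 19.6 q6 -51.4
```

View pics/stone.png

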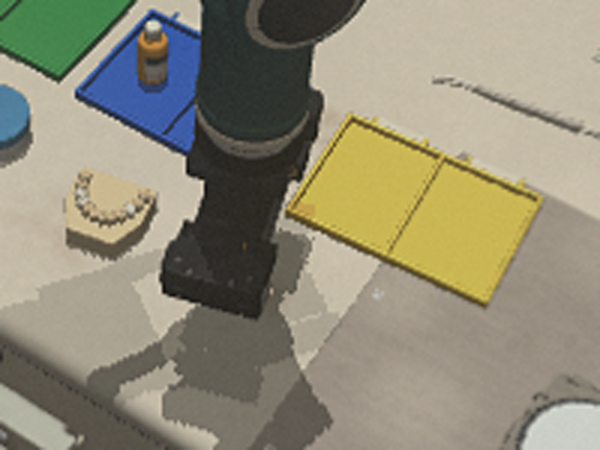

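The arm hides the stone here. I'll go down on the measurement; the grip width will show whether it is right.

```bash
python3 -m inch '{"travel":[[0,0,0.025],[0,0,0.02],[0,0,0.012],[0,0,0.005],[0,0,0],[0,0,0]],"roll":[0,0,0,0,0,0]}'
python3 -m inch '{"travel":[[0,0,0],[0,0,0],[0,0,0],[0,0,0],[0,0,0],[0,0,0]],"roll":[0,0,0,0,0,0]}' 0 15
python3 go.py 0.578 0.016 0.09 90
```

```text
t: 20.4
tcp_pos: [0.4276, -0.266, 0.0244]
tcp_rot: [180.0, 0.0, 106.7]
ft_force: [-0.5, -0.5, 1.0]
grip_width: 0.0573
grasp_force: 0.0
t: 21.15
tcp_pos: [0.4275, -0.2659, 0.0243]
tcp_rot: [180.0, 0.0, 106.7]
ft_force: [-0.2, 0.7, 1.2]
grip_width: 0.0238
grasp_force: 14.7
travel [ 0.4698  0.2509 -0.1095] roll units 3.34 t 21.15 q6 -51.4
```

```bash
python3 -m inch '{"travel":[[0,0,-0.03],[0,0,-0.05],[0,0,-0.05],[0,0,-0.045],[0,0,0],[0,0,0],[0,0,0],[0,0,0]],"roll":[0,0,0,0,1,1,1,0.34]}'
python3 -m inch '{"travel":[[0.03,0.016,0],[0.05,0.027,0],[0.05,0.027,0],[0.05,0.027,0],[0.05,0.027,0],[0.05,0.027,0],[0.05,0.027,0],[0.05,0.027,0],[0.05,0.027,0],[0.03,0.016,0],[0,0,0],[0,0,0]],"roll":[0,0,0,0,0,0,0,0,0,0,0,0]}'
python3 go.py 0.579 0.015 0.0273 90
```

```text
t: 22.15
tcp_pos: [0.4275, -0.2659, 0.1301]
tcp_rot: [180.0, 0.0, 90.0]
ft_force: [0.4, 0.7, -1.1]
grip_width: 0.0237
grasp_force: 14.8
t: 23.65
tcp_pos: [0.5756, 0.0094, 0.1291]
tcp_rot: [-179.9, 0.0, 90.0]
ft_force: [0.1, 0.6, -1.5]
grip_width: 0.024
grasp_force: 14.8
travel [0.0093 0.0056 0.1696] roll units 0.0 t 23.65 q6 -1.5
```

```bash
python3 -m inch '{"travel":[[0.009,0.005,0.02],[0,0,0.04],[0,0,0.04],[0,0,0.035],[0,0,0.02],[0,0,0.008],[0,0,0],[0,0,0.002],[0,0,0.001],[0,0,0],[0,0,0]],"roll":[0,0,0,0,0,0,0,0,0,0,0]}'
python3 go.py 0.579 0.015 0.0273 90
```

```text
t: 25.02
tcp_pos: [0.5794, 0.0156, 0.0299]
tcp_rot: [180.0, 0.0, 90.0]
ft_force: [-0.0, 0.5, -0.3]
grip_width: 0.0237
grasp_force: 14.8
travel [-0.0009 -0.0006  0.0043] roll units 0.0 t 25.025 q6 -0.9
```

```bash
python3 -m inch '{"travel":[[0,0,0.002],[0,0,0.0015],[0,0,0.001],[0,0,0],[0,0,0]],"roll":[0,0,0,0,0]}'
```

```text
t: 25.65
tcp_pos: [0.5792, 0.0156, 0.0273]
tcp_rot: [-180.0, 0.0, 90.0]
ft_force: [-3.8, 0.5, 5.1]
grip_width: 0.0243
grasp_force: 14.8
```

```bash
python3 -m inch '{"travel":[[0,0,0],[0,0,0],[0,0,0],[0,0,-0.03],[0,0,-0.05],[0,0,-0.05],[0,0,0],[0,0,0]],"roll":[0,0,0,0,0,0,0,0]}' 0.62
python3 go.py 0.445 -0.016 0.07 90
```

```text
t: 26.65
tcp_pos: [0.579, 0.0155, 0.1049]
tcp_rot: [180.0, -0.0, 90.0]
ft_force: [0.0, -0.1, -0.8]
grip_width: 0.0547
grasp_force: 0.0
travel [-0.0526 -0.2233  0.0582] roll units 0.0 t 26.65 q6 -0.9
```

```bash
python3 -m inch '{"travel":[[-0.008,-0.035,0],[-0.01,-0.045,0],[-0.012,-0.05,0],[-0.012,-0.05,0],[-0.01,-0.043,0.028],[0,0,0.03],[0,0,0],[0,0,0]],"roll":[0,0,0,0,0,0,0,0]}' 1
python3 go.py 0.445 -0.016 0.030 90
python3 - <<'E'
from h import *
c=bot.camera("scene"); save(c,(160,150,360,300),3,"tin")
E
```

```text
t: 27.65
tcp_pos: [0.4454, -0.0156, 0.0699]
tcp_rot: [-180.0, -0.0, 90.0]
ft_force: [1.8, -0.1, 0.2]
grip_width: 0.0881
grasp_force: 0.0
travel [-0.0006 -0.0007  0.0666] roll units 0.0 t 27.65 q6 -5.2
```

View pics/tin.png

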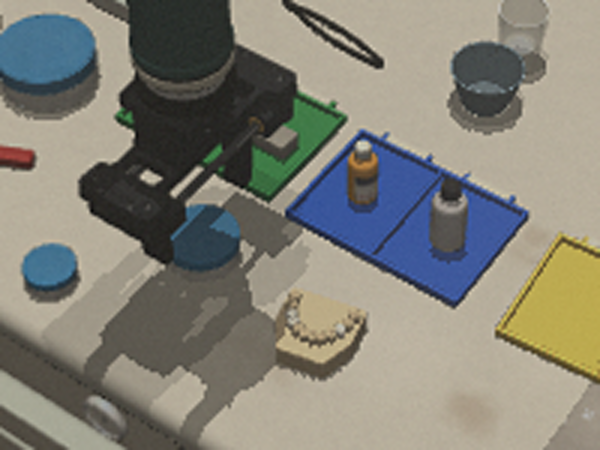

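Both bottles stand in their blue bays, (363,175) and (449,217). The stone lies in the green tray at (283,142), and the fingers straddle the tin. Descend and grip.

```bash
python3 -m inch '{"travel":[[0,0,0.025],[0,0,0.022],[0,0,0.013],[0,0,0.006],[0,0,0],[0,0,0]],"roll":[0,0,0,0,0,0]}'
python3 -m inch '{"travel":[[0,0,0],[0,0,0],[0,0,0],[0,0,0],[0,0,0]],"roll":[0,0,0,0,0]}' 0 20
python3 go.py 0.578 0.099 0.08 90
```

```text
t: 28.45
tcp_pos: [0.4458, -0.0157, 0.0308]
tcp_rot: [180.0, 0.0, 90.0]
ft_force: [-0.0, -0.0, -0.3]
grip_width: 0.0878
grasp_force: 0.0
t: 29.08
tcp_pos: [0.4456, -0.0157, 0.0307]
tcp_rot: [180.0, 0.0, 90.0]
ft_force: [-0.1, -1.0, 2.3]
grip_width: 0.0635
grasp_force: 20.0
travel [ 0.1911  0.2207 -0.0821] roll units 0.0 t 29.075 q6 -5.2
```

```bash
python3 -m inch '{"travel":[[0,0,-0.03],[0,0,-0.05],[0.02,0.023,-0.04],[0.04,0.046,0],[0.04,0.046,0],[0.04,0.046,0],[0.033,0.038,0],[0.018,0.021,0],[0,0,0],[0,0,0]],"roll":[0,0,0,0,0,0,0,0,0,0]}'
python3 go.py 0.578 0.099 0.0337 90
```

```text
t: 30.32
tcp_pos: [0.5763, 0.0983, 0.102]
tcp_rot: [-179.9, 0.0, 90.0]
ft_force: [-0.8, -0.2, -0.5]
grip_width: 0.0634
grasp_force: 20.0
travel [0.0011 0.0029 0.1138] roll units -0.0 t 30.325 q6 7.3
```

```bash
python3 -m inch '{"travel":[[0.001,0.003,0.03],[0,0,0.035],[0,0,0.025],[0,0,0.013],[0,0,0.004],[0,0,0],[0,0,0]],"roll":[0,0,0,0,0,0,0]}'
python3 go.py 0.578 0.099 0.0337 90
```

```text
t: 31.2
tcp_pos: [0.5799, 0.0997, 0.0391]
tcp_rot: [179.9, -0.0, 90.0]
ft_force: [-0.6, 0.0, -0.8]
grip_width: 0.0635
grasp_force: 20.0
travel [-0.0011 -0.0031  0.0089] roll units 0.0 t 31.2 q6 7.3
```

```bash
python3 -m inch '{"travel":[[-0.001,-0.002,0.003],[0,0,0.002],[0,0,0.0015],[0,0,0.0015],[0,0,0],[0,0,0]],"roll":[0,0,0,0,0,0]}'
python3 go.py 0.578 0.099 0.0337 90
```

```text
t: 31.95
tcp_pos: [0.578, 0.099, 0.0337]
tcp_rot: [-180.0, 0.0, 90.0]
ft_force: [-2.0, -1.4, 3.1]
grip_width: 0.0636
grasp_force: 20.0
travel [0.0001 0.     0.0001] roll units 0.0 t 31.95 q6 7.3
```

```bash
python3 -m inch '{"travel":[[0,0,0],[0,0,0],[0,0,0],[0,0,-0.03],[0,0,-0.06],[0,0,-0.06],[0,0,0],[0,0,0],[0,0,0],[0,0,0]],"roll":[0,0,0,0,0,0,-1,-1,-0.6,0]}' 0.85
python3 go.py 0.4237 -0.146 0.075 103
python3 - <<'E'
from h import *
c=bot.camera("scene"); save(c,(180,130,380,280),3,"tin2")
E
```

```text
t: 33.2
tcp_pos: [0.5785, 0.099, 0.1248]
tcp_rot: [179.9, 0.0, 103.0]
ft_force: [0.2, 0.4, 0.6]
grip_width: 0.0748
grasp_force: 0.0
travel [-0.3399 -0.3432  0.0831] roll units -0.01 t 33.2 q6 -5.7
```

View pics/tin2.png

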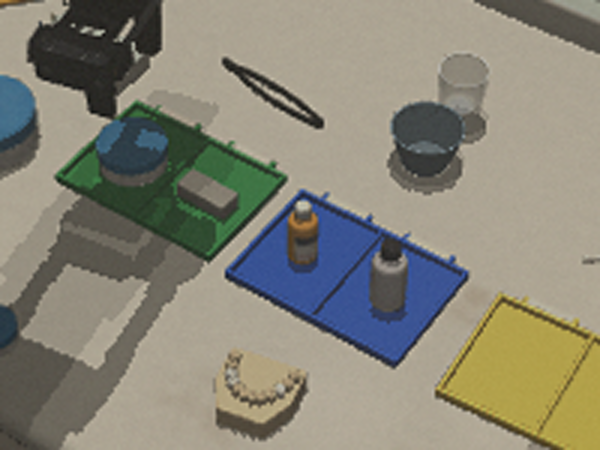

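The tin sits at (132,150) and the stone at (207,195), each in its own green bay, with both bottles upright. Last is the model.

```bash
python3 -m inch '{"travel":[[-0.02,-0.02,0],[-0.04,-0.04,0],[-0.045,-0.045,0],[-0.045,-0.045,0],[-0.045,-0.045,0],[-0.045,-0.045,0],[-0.04,-0.042,0],[-0.035,-0.035,0],[-0.025,-0.026,0],[0,0,0.04],[0,0,0.042],[0,0,0]],"roll":[0,0,0,0,0,0,0,0,0,0,0,0]}' 1
python3 go.py 0.4237 -0.146 0.030 103
python3 - <<'E'
from h import *
c=bot.camera("scene"); save(c,(200,180,350,300),4,"mod")
E
```

```text
t: 34.75
tcp_pos: [0.4207, -0.1457, 0.0726]
tcp_rot: [-179.8, -0.2, 102.9]
ft_force: [-0.4, -0.2, 0.0]
grip_width: 0.088
grasp_force: 0.0
travel [-0.0015  0.0048  0.071 ] roll units -0.01 t 34.75 q6 -35.2
```

View pics/mod.png

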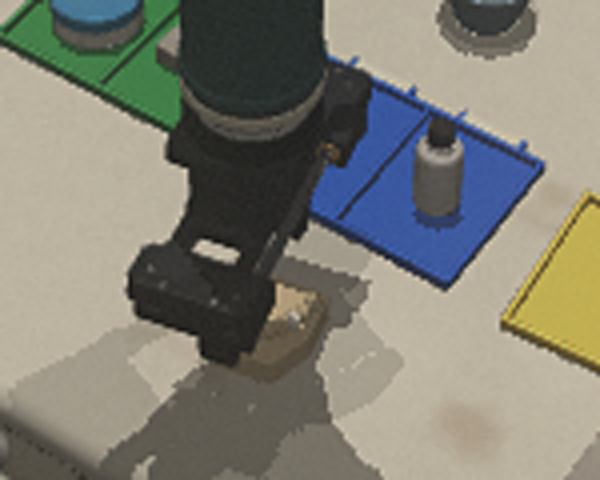

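The model lies between the fingers at (270,330). Descend and grip.

```bash
python3 -m inch '{"travel":[[-0.001,0.003,0.02],[0,0,0.025],[0,0,0.018],[0,0,0.007],[0,0,0],[0,0,0]],"roll":[0,0,0,0,0,0]}'
python3 -m inch '{"travel":[[0,0,0],[0,0,0],[0,0,0],[0,0,0],[0,0,0],[0,0,0]],"roll":[0,0,0,0,0,0]}' 0 20
python3 go.py 0.577 -0.297 0.09 94
```

```text
t: 35.55
tcp_pos: [0.4256, -0.1464, 0.0326]
tcp_rot: [180.0, 0.0, 103.0]
ft_force: [-1.0, 0.0, 0.0]
grip_width: 0.0883
grasp_force: 0.0
t: 36.3
tcp_pos: [0.4255, -0.1464, 0.0325]
tcp_rot: [180.0, 0.0, 103.0]
ft_force: [-0.5, 0.4, 3.3]
grip_width: 0.0615
grasp_force: 20.0
travel [-0.268   0.2344 -0.0958] roll units 1.8 t 36.3 q6 -35.2
```

```bash
python3 -m inch '{"travel":[[0,0,-0.02],[0,0,-0.04],[0,0,-0.05],[0,0,-0.04],[0,0,-0.01],[0,0,0],[0,0,0]],"roll":[0,0,0,0,1,0.8,0]}'
python3 go.py 0.573 -0.297 0.13 94
```

```text
t: 37.17
tcp_pos: [0.4251, -0.1462, 0.1287]
tcp_rot: [180.0, 0.0, 94.0]
ft_force: [0.6, 0.1, -1.0]
grip_width: 0.0617
grasp_force: 20.0
travel [-0.2679  0.2284 -0.0021] roll units 0.01 t 37.175 q6 -26.2
```

```bash
python3 -m inch '{"travel":[[-0.02,0.017,0],[-0.035,0.03,0],[-0.043,0.037,0],[-0.043,0.037,0],[-0.043,0.037,0],[-0.04,0.034,0],[-0.028,0.024,0],[-0.016,0.013,0],[0,0,0],[0,0,0]],"roll":[0,0,0,0,0,0,0,0,0,0]}'
python3 go.py 0.573 -0.297 0.0355 94
```

```text
t: 38.42
tcp_pos: [0.5729, -0.2966, 0.1279]
tcp_rot: [-179.9, -0.0, 94.0]
ft_force: [0.6, 0.3, -1.1]
grip_width: 0.0616
grasp_force: 20.0
travel [-7.000e-04  1.000e-04  1.539e-01] roll units 0.0 t 38.425 q6 -33.6
```

```bash
python3 -m inch '{"travel":[[0,0,0.02],[0,0,0.04],[0,0,0.04],[0,0,0.03],[0,0,0.013],[0,0,0.004],[0,0,0],[0,0,0]],"roll":[0,0,0,0,0,0,0,0]}'
python3 go.py 0.573 -0.297 0.0355 94
python3 - <<'E'
from h import *
c=bot.camera("scene"); save(c,(270,180,420,300),4,"mod2")
E
```

```text
t: 39.42
tcp_pos: [0.5743, -0.2975, 0.0411]
tcp_rot: [179.9, 0.1, 94.0]
ft_force: [-0.9, -0.3, -1.5]
grip_width: 0.061
grasp_force: 20.0
travel [ 0.001  -0.0021  0.0094] roll units 0.0 t 39.425 q6 -33.6
```

View pics/mod2.png

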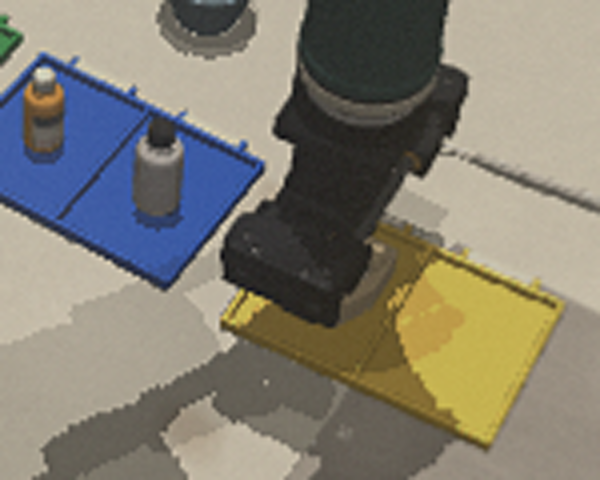

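The model hangs just above the +y yellow bay, its right edge at about (395,270), clear of the divider. Lowering.

```bash
python3 -m inch '{"travel":[[0.0005,-0.001,0.003],[0,0,0.002],[0,0,0.0015],[0,0,0.0015],[0,0,0.001],[0,0,0],[0,0,0]],"roll":[0,0,0,0,0,0,0]}'
python3 go.py 0.573 -0.297 0.0355 94
```

```text
t: 40.35
tcp_pos: [0.5729, -0.2968, 0.0356]
tcp_rot: [-180.0, -0.0, 94.0]
ft_force: [-3.1, 1.4, 4.5]
grip_width: 0.0612
grasp_force: 20.1
travel [-0.0003  0.0002  0.0001] roll units 0.0 t 40.35 q6 -33.6
```

```bash
python3 -m inch '{"travel":[[0,0,0],[0,0,0],[0,0,0],[0,0,-0.02],[0,0,-0.05],[0,0,-0.07],[0,0,-0.08],[-0.06,-0.01,0],[-0.08,-0.02,0],[-0.08,-0.02,0],[-0.08,-0.02,0],[-0.08,-0.02,0]],"roll":[0,0,0,0,0,0,0,0,0,0,0,0]}' 0.85
python3 -m inch '{"travel":[[-0.08,-0.02,0],[-0.06,-0.02,0],[0,0,0],[0,0,0]],"roll":[0,0,0,0]}'
python3 - <<'E'
from h import *
c=bot.camera("top"); save(c,(130,120,410,310),2.85,"end_top")
c=bot.camera("scene"); save(c,(140,140,410,310),2.9,"end_sc")
E
```

```text
t: 41.85
tcp_pos: [0.5348, -0.5297, 0.1678]
tcp_rot: [180.0, 0.0, 94.0]
ft_force: [-0.1, -0.5, 0.2]
grip_width: 0.0749
grasp_force: 0.0
t: 42.35
tcp_pos: [0.517, -0.6131, 0.167]
tcp_rot: [180.0, -0.0, 94.0]
ft_force: [0.2, 0.7, -0.1]
grip_width: 0.0746
grasp_force: 0.0
```

View pics/end_top.png

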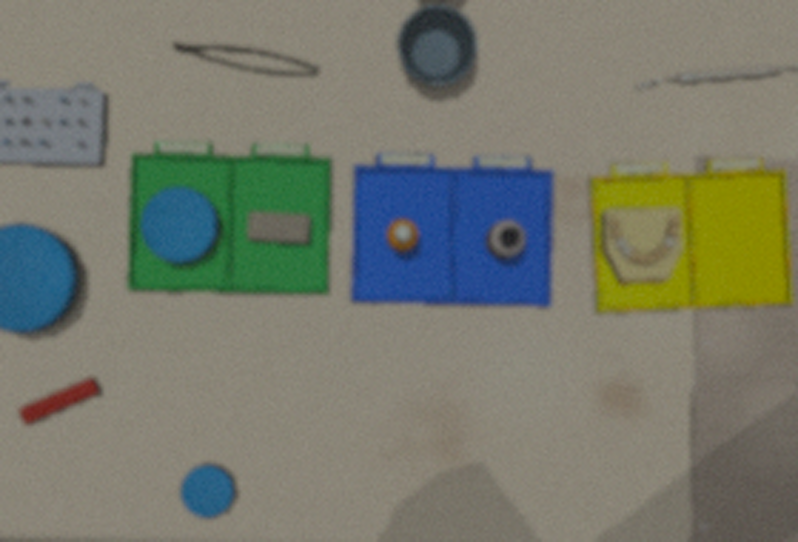

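View pics/end_sc.png

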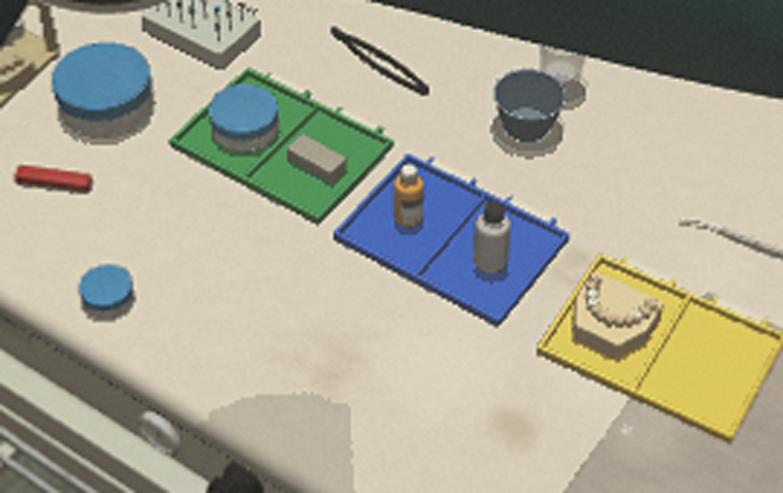

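All five things rest flat in their own bays: tin (180,226), stone (279,228), bond (403,236), stain (508,238) and model (643,245) in the top view. The wax stick and cup have not moved.

```bash
python3 -c "
from cell import bot
print(bot.sign_off())"
```

```text
the job is handed in; nothing more can be done
None
```

The bench is tidied and handed in at about 42 s: both bottles are in the blue tray, the stone and the mid-sized tin in the green tray, and the model in the yellow tray, one to a bay, with the wax stick and cup where they were.

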